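# Tilt the test panel to 45 degrees and pin it

## Task

Swing the test panel in the tilting stand up by its handle until it leans at 45 degrees, which is the middle of the three notches in its index plate, then push the lock pin down fully home in that notch so that the panel is locked. Let go of everything and leave the other things on the bench where they are.

Things in the scene. Friction and masses are not known exactly. Their poses are not given: they have to be found in the camera images.
- stand: tilting stand, fixed: grey base plate 200 (x) x 300 (y) x 14 mm, two upright aluminium cheeks 12 mm thick at y = -100 and +100 mm. Origin: centre of the base's underside, on the table; z up; place and yaw vary; robot side = its -x. The +y cheek carries a post with a small block (34 x 50 mm, top 239 mm above the table) that guides the lock pin.
- axis (a point): point on the panel's trunnion axis, midway between the cheeks, 120 mm straight above the stand's origin; its axes are the stand's, and the trunnion axis runs along y
- carrier (a joint): tilt of the panel, rad: 0 level, positive = handle (robot) side raised; range -0.45 to 1.4, starts within 0.3 of 0. In the stand's frame the handle bar's centre is at x = -0.14 cos q, y = 0, z = 0.12 + 0.14 sin q (m). Nearly balanced, pivot friction about 0.35 N m (2.5 N at the handle): it stays where left. A notch is under the pin at 0.349, 0.785 (45 degrees, wanted) and 1.222.
- handle (a point): centre of the panel's handle: black round bar, 14 mm diameter, 124 mm long, parallel to the trunnion axis and 140 mm from it, on two steel rods 10 mm thick at 55 mm either side of its centre; 55 mm of free space between bar and panel edge. The point turns with the panel: x from handle to axis, y along the bar.
- panel (a point): centre of the panel, on the trunnion axis; turns with it (z = its face normal). Aluminium plate 170 x 160 x 8 mm with a black finned heat sink (48 mm high) and a terminal strip on its face, a steel counterweight under its far edge.
- notch (a point): mouth of the middle notch (the wanted one) on the rim of the steel index plate: 75 mm radius, 12 mm thick, outside the +y cheek at the stand's y = +131 mm, turning with the panel. Three notches, 20 mm wide, 20 mm deep, 25 degrees apart. Straight under the pin when the panel is at 45 degrees.
- lockpin (a joint): how far the lock pin is pushed down, m: 0 up (at the start), 0.025 fully home. About 4 N of friction; it stays where left. 12 mm diameter, round nose; with no notch under it, it stops on the index plate's rim at about 0.006. Pushing with up to 20 N draws in a notch that is up to about 0.08 rad off centre.
- pin_top (a point): centre of the top of the lock pin's black mushroom knob (36 mm diameter, 22 mm high), straight above the trunnion axis at the stand's y = +131 mm; 290 mm above the table when up, 265 mm when fully home. Push it straight down.
- terminals: bystander: loose black terminal block, 120 x 34 x 30 mm, beside the stand on its +y side; origin at the centre of its underside
- adapter: bystander: loose black power brick, 90 x 52 x 34 mm, beside the stand on its -y side; origin at the centre of its underside
- screwdriver: bystander: screwdriver lying behind the stand (its +x side)
- tester: bystander: blue hand-held tester lying flat, 190 x 100 x 45 mm; origin at the centre of its underside
- reel: bystander: small solder reel standing on its flange, 64 mm in diameter, 50 mm high; origin at the centre of its underside

How it is judged:
On the way:
1. the panel is swung to about 45 degrees (within 0.15 rad) while the lock pin is still up (value of joint carrier between 0.635 and 0.935 rad and value of joint lockpin below 0.012 m), for 0.2 s.
At the end, for the whole second after the job is handed in: the panel rests at 45 degrees (0.785 rad, within 0.10 rad) and the lock pin is down in the middle notch (at least 20 of its 25 mm), both left alone (value of joint carrier between 0.685 and 0.885 rad and value of joint lockpin above 0.02 m and not (velocity of joint carrier above 0.05 rad/s) and not (velocity of joint carrier below -0.05 rad/s)); the robot touches nothing.
It fails at once if a bystander is moved by more than 40 mm (distance of any of terminals, adapter, screwdriver, tester, reel from where it was at the start of the episode above 0.04 m).
It also fails if it takes over 40 s, if anything falls off the work surface, if the arm or the gripper's body presses on something with over 40 N, if the wrist force passes 120 N, or if a joint passes its speed limit or range.

## Robot

A 6-joint arm with a two-finger parallel gripper is mounted at the origin on the work surface. World frame = base frame: x ahead of the robot, y to its left, z up, the work surface at z = 0. Lengths are in m, angles in rad, forces in N, time in s.
With the tool pointing down it reaches from about 0.35 to 0.975 m from the base axis. Payload 4.9 kg.
Tool frame: the origin (TCP) lies midway between the tips of the shut fingers; the grasp point (between the pads) lies 19 mm behind it; x points along the fingers, y is the direction in which the jaws open and shut, and the axes are right-handed (so a half turn about x gives the same grasp; the last joint's range is limited). The gripper opens to 85 mm and grips with 20 to 120 N. Pads are 22 mm wide; open, the fingers measure 114 mm over their backs; the gripper's body (76 mm by 85 mm) begins 54 mm behind the grasp point. The pads swing forward as they close: fully open they stand 13 mm farther back than shut.
Start: joints at [-1.252, 0.053, 1.613, -0, 1.476, -0.119], TCP at [0.265, -0.566, 0.231] pointing down, gripper open.
Joint ranges: [-3.01, 3.01], [-1.01, 2.22], [0.06, 2.58], [-1.02, 4.17], [0.09, 2.62], [-3.14, 3.14]. Speed limits (rad/s): [2.57, 2.57, 3.14, 3.14, 3.14, 3.14].

## Interface

Orientations are given as a rotation vector (axis times angle).
In Python, from station import ctrl gives the robot as it stands.
- The arm moves only by the shell command python3 -m handwheel 'ROWS' [FORCE]. ROWS is JSON, a list of rows, each a list of 3 entries, a list of its own where there are three numbers: the finger opening in m, from 0 to 0.0854, then the shift along the tool's x, y, z in m, then the turn, a rotation vector about the tool's x, y, z in degrees. In form: [[claw, [dx, dy, dz], [ax, ay, az]], ...]. A call has 1 to 10 rows; each row shifts and turns the commanded pose from where the row before left it, along the tool's axes as they then stand; what a row does not reach is not made up. A row lasts 1/12 s, in which the tool goes at most 41.7 mm and 7.16 degrees, less where a joint would pass 70% of its speed; a pose out of reach is approached as far as the arm can. A call with a gripper value outside its range is refused whole. The fingers move at their own pace and stop on an object; FORCE is the grip in N (left out, the last holds). Time passes only in rows, so rows that do not move let the fingers close. It gives the time, the measured TCP pose, the force and the opening at its end, in the units of the state.
- ctrl.get_obs(): the state, without advancing time (a new reading comes with each control period).
- ctrl.get_image(name): name is "scene" or "top" or "wrist"; returns the picture (384x512x3 uint8, red, green, blue); there is no depth.
- ctrl.camera_params(name): a dict with "vertical_fov" (degrees; the focal length in pixels is half the picture's height over the tangent of half this angle, whatever the lens; pixels are square), "cx", "cy" (the principal point, pixels), "D" ([k1, k2, p1, p2, k3] as OpenCV has them; the pictures are not rectified), "rvec" (rotation vector, rad) and "tvec" (3), from world to camera coordinates, as OpenCV has them; the wrist camera has in their place "T_tool_cam" (4x4, takes a point from camera to tool coordinates, whose origin is the TCP and whose axes are the tool frame's). Camera axes: x right, y down, z forward; pixel columns grow to the right and rows downward; lengths in m; the calibration is good to about 2 mm. A picture is of the moment at which its call begins: read the wrist's pose just before it. camera_params takes no time and is no camera call.
- ctrl.finish_job(): hands the job in, once; it reports no verdict.
Trained networks look in the newest picture that a camera, given by its name, has taken for a name from the list of things; names that differ only in an ending like _2 or _b are one class to them, and where a whole thing is asked for, a point or a joint stands for the part that bears it (a point fixed in the world has none). Each returns a list of dicts, best first, with "score" (0 to 1); they miss things now and then, are a little off and sometimes report something else, mostly with a low value. They report only what shows in the picture. A call takes as long as a camera call.
- ctrl.look_for(thing, camera): "box" ([centre column, centre row, width, height] in pixels, round what is visible of it).
- ctrl.silhouettes(thing, camera): "mask" (384x512 bool, what is visible of it) and "box" ([centre column, centre row, width, height] in pixels, round what is visible of it).
- ctrl.tip_of(thing, camera): "centre" ([row, column] in pixels: a listed point, or the origin of a listed thing).
The state is a dict: "t": time; "q": joint angles; "dq": joint speeds; "effort": joint torques, N m; "tool_pos": TCP position; "tool_rot": TCP orientation; "contact_force": force on the tool from outside, world axes, zero at the start; "wrist_torque": the same for the moment, N m; "opening": finger opening in m.
Only numpy, scipy, OpenCV 4.12 (cv2) and the standard library are available. Lean on these libraries where they do the work, as an engineer would, in place of code of your own. Each camera call takes 0.05 s, during which the arm holds its last target.

## Working session

There is one attempt and no reset: what is moved stays moved. The work goes in short steps, Python scripts to look and compute and a shell command to move; the robot and the scene stay as the last step left them, time stands still between calls to the robot, and variables do not carry over. Pictures are saved under pics/ and viewed, and the job is handed in when it is done.

```bash
ls; mkdir -p pics; cat > h.py <<'E'
from station import ctrl
import numpy as np, cv2
from scipy.spatial.transform import Rotation as R
def K(p):
    f=192/np.tan(np.radians(p["vertical_fov"])/2)
    return np.array([[f,0,p["cx"]],[0,f,p["cy"]],[0,0,1.]])
def ext(name,obs=None):
    p=ctrl.camera_params(name)
    if "rvec" in p: return np.array(p["rvec"],float).ravel(),np.array(p["tvec"],float).ravel(),K(p),np.array(p["D"],float)
    T=np.eye(4);T[:3,:3]=R.from_rotvec(obs["tool_rot"]).as_matrix();T[:3,3]=obs["tool_pos"]
    W=np.linalg.inv(T@np.array(p["T_tool_cam"]))
    return R.from_matrix(W[:3,:3]).as_rotvec(),W[:3,3],K(p),np.array(p["D"],float)
def proj(P,e): return cv2.projectPoints(np.atleast_2d(P).astype(float),*e)[0].reshape(-1,2)
def ray(uv,e):
    n=cv2.undistortPoints(np.array([[uv]],float),e[2],e[3]).ravel()
    M=R.from_rotvec(e[0]).as_matrix(); c=-M.T@e[1]; d=M.T@np.array([n[0],n[1],1]); return c,d/np.linalg.norm(d)
E
python3 - <<'E'
from h import *
o=ctrl.get_obs();print(o)
for n in ("scene","top","wrist"):
    cv2.imwrite(f"pics/a_{n}.png",ctrl.get_image(n)[:,:,::-1])
    print(n,ctrl.camera_params(n))
    if n!="wrist":
        for t in ("axis","handle","panel","notch","pin_top","stand","terminals","adapter","tester","reel","screwdriver"):
            r=ctrl.tip_of(t,n); print(t,[(round(x["score"],2),np.round(x["centre"],1)) for x in r[:2]])
E
```

```text
pics
{'t': 0.0, 'q': array([-1.25197829e+00,  5.33756246e-02,  1.61429585e+00, -1.23024616e-05,
        1.47598173e+00, -1.19010904e-01]), 'dq': array([-0.00055211, -0.00026392, -0.00202589,  0.0014026 , -0.00018787,
       -0.00113886]), 'effort': array([ 2.23905125e-03, -3.93683553e+01, -3.70176315e+01, -1.22629416e-05,
        6.91286725e-03,  2.14570974e-05]), 'tool_pos': array([ 0.26477944, -0.56545828,  0.23005027]), 'tool_rot': array([ 1.97964535,  0.44255964, -1.98008691]), 'contact_force': array([-0.04079037, -0.04245842,  0.78776556]), 'wrist_torque': array([-0.02350032,  0.02829533, -0.0121596 ]), 'opening': 0.08565990281661964}
scene {'vertical_fov': 55.84169466556861, 'cx': 262.4400808209657, 'cy': 192.6742964910027, 'D': array([0.03668937, 0.        , 0.        , 0.        , 0.        ]), 'rvec': array([ 1.43007749,  2.39032494, -0.64554371]), 'tvec': array([ 0.15441213, -0.32744175,  1.47931428])}
axis [(0.66, array([206.6, 219.5]))]
handle [(0.63, array([165.8, 229.1]))]
panel [(0.82, array([207. , 220.9])), (0.63, array([227.3, 226.8]))]
notch []
pin_top [(0.59, arra
[... 826 characters left out ...]
d []
terminals [(0.56, array([185.2, 228.1]))]
adapter [(0.74, array([161. , 354.9]))]
tester [(0.62, array([215.5, 131.7]))]
reel []
screwdriver [(0.7, array([127.7, 271.6]))]
wrist {'vertical_fov': 67.77595559275372, 'cx': 253.46174109515542, 'cy': 189.77089948488273, 'D': array([0.02450145, 0.        , 0.        , 0.        , 0.        ]), 'T_tool_cam': array([[ 8.35266038e-04, -2.90529994e-01,  9.56865521e-01,
        -1.44042148e-01],
       [ 9.99999651e-01,  2.59458923e-04, -7.94139961e-04,
        -1.07898909e-04],
       [-1.75458195e-05,  9.56865850e-01,  2.90530109e-01,
        -7.46413554e-02],
       [ 0.00000000e+00,  0.00000000e+00,  0.00000000e+00,
         1.00000000e+00]])}
```

```bash
python3 - <<'E'
import cv2
for n in("scene","top"):
    i=cv2.imread(f"pics/a_{n}.png")
    c=i[110:310,120:420] if n=="scene" else i[90:290,110:410]
    cv2.imwrite(f"pics/a_{n}_c.png",cv2.resize(c,None,fx=2.6,fy=2.6,interpolation=cv2.INTER_CUBIC))
E
```

```text
(no output)
```

View pics/a_scene_c.png

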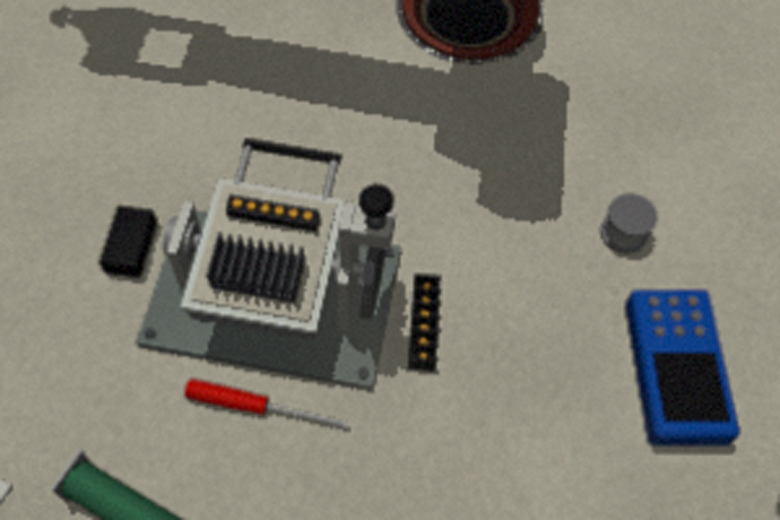

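View pics/a_top_c.png

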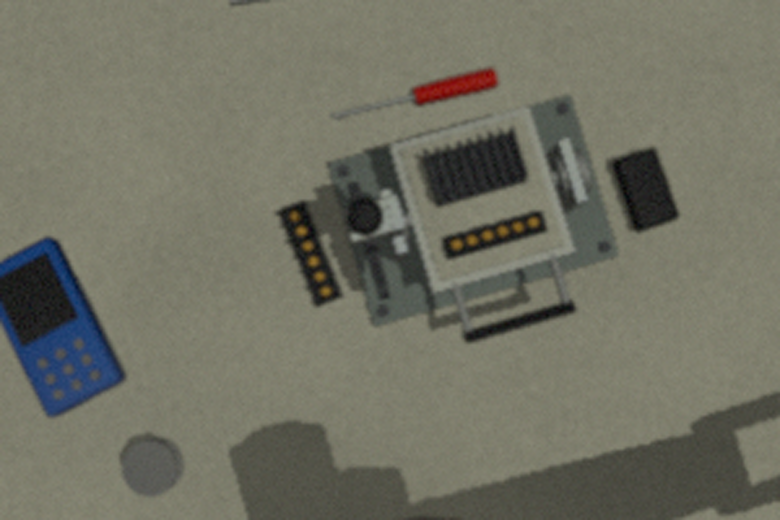

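The pictures show the stand at about top-view pixel (293,165), with the handle bar on the robot side. The knob is at about (250,172) in top and (265,185) in scene. I'll fit the stand pose and the tilt to these.

```bash
cat > fit.py <<'E'
from h import *
from scipy.optimize import least_squares
def up(p,o): return [(p[0]+.5)/2.6-.5+o[0],(p[1]+.5)/2.6-.5+o[1]]
B=lambda q,y:[-.14*np.cos(q),y,.12+.14*np.sin(q)]
obs=[("top",(365,214),'pin'),("top",(468,336),('b',.062)),("top",(572,306),('b',-.062)),
("top",(328,163),(.1,.15,.014)),("top",(570,96),(.1,-.15,.014)),("top",(617,253),(-.1,-.15,.014)),("top",(376,325),(-.1,.15,.014)),
("scene",(247,143),('b',-.062)),("scene",(340,158),('b',.062)),("scene",(377,196),'pin'),
("scene",(373,388),(.1,.15,.014)),("scene",(137,345),(.1,-.15,.014))]
E={n:ext(n) for n in("top","scene")}; O={"top":(110,90),"scene":(120,110)}
def f(s):
    r=[]
    for n,p,k in obs:
        P=[0,.131,.286] if k=='pin' else B(s[3],k[1]) if k[0]=='b' else k
        w=R.from_euler('z',s[2]).apply(P)+[s[0],s[1],0]
        r+=list(proj(w,E[n])[0]-up(p,O[n]))
    return np.array(r)
S=min((least_squares(f,[.6,-.1,y0,.1],loss='soft_l1') for y0 in(-1.5,-.5,0,.5,1.5)),key=lambda s:s.cost)
print(S.x,S.cost);print(f(S.x).reshape(-1,2).round(1))
x,y,yaw,q=S.x
W=lambda P:R.from_euler('z',yaw).apply(P)+[x,y,0]
print("handle",W(B(q,0)),"at45",W(B(.785,0)),"pin",W([0,.131,.29]))
E
python3 fit.py
```

```text
[ 0.57802145 -0.0109878   0.30148426  0.10516579] 5.573582472640801
[[-0.4  0.7]
 [-1.8  0.5]
 [ 0.8 -0.5]
 [-0.8 -0.2]
 [-0.2 -1.1]
 [ 0.8  0.7]
 [-0.9  0.7]
 [-1.6 -0. ]
 [ 0.   0.4]
 [-0.4  0.7]
 [-0.1 -0.4]
 [-0.9 -0.7]]
handle [ 0.44507449 -0.05232943  0.13469609] at45 [ 0.48345386 -0.04039485  0.21895553] pin [0.5391226  0.11410368 0.29      ]
```

```bash
cat > goto.py <<'E'
from h import *
import sys
S=dict(x=.57802,y=-.01099,yaw=.30148)
def target(P,pitch=0,flip=0):
    """stand-frame TCP pos; tool x down (pitch deg tilts forward to +x), jaws along stand x"""
    Rz=R.from_euler('z',S['yaw'])
    w=Rz.apply(P)+[S['x'],S['y'],0]
    a=np.radians(pitch); tx=np.array([np.sin(a),0,-np.cos(a)]); ty=np.array([np.cos(a),0,np.sin(a)])*(-1 if flip else 1)
    M=np.c_[tx,ty,np.cross(tx,ty)]
    return w,Rz*R.from_matrix(M)
def delta(w,Rt,o):
    Rc=R.from_rotvec(o['tool_rot'])
    return Rc.inv().apply(w-o['tool_pos'])*1000,np.degrees((Rc.inv()*Rt).as_rotvec())
E
python3 - <<'E'
from goto import *
o=ctrl.get_obs();print(R.from_rotvec(o['tool_rot']).as_matrix().round(3))
for fl in(0,1):
  w,Rt=target([-.139,0,.20],0,fl); d,r=delta(w,Rt,o); print(w,d.round(1),r.round(2))
E
```

```text
[[-0.     0.424 -0.906]
 [ 0.    -0.906 -0.424]
 [-1.    -0.     0.   ]]
[ 0.44528917 -0.0522638   0.2       ] [  31.3 -388.9 -381.1] [-82.19  -0.     0.  ]
[ 0.44528917 -0.0522638   0.2       ] [  31.3 -388.9 -381.1] [97.81  0.    0.  ]
```

```bash
python3 -m handwheel '[[0.04,[0.002,-0.0278,-0.0272],[0,0,0]],[0.04,[0.002,-0.0278,-0.0272],[0,0,0]],[0.04,[0.002,-0.0278,-0.0272],[0,0,0]],[0.04,[0.002,-0.0278,-0.0272],[0,0,0]],[0.04,[0.002,-0.0278,-0.0272],[0,0,0]],[0.04,[0.002,-0.0278,-0.0272],[0,0,0]],[0.04,[0.002,-0.0278,-0.0272],[0,0,0]]]' 20
python3 -m handwheel '[[0.04,[0.002,-0.0278,-0.0272],[-6.85,0,0]],[0.04,[0,0,0],[-6.85,0,0]],[0.04,[0,0,0],[-6.85,0,0]],[0.04,[0,0,0],[-6.85,0,0]],[0.04,[0,0,0],[-6.85,0,0]],[0.04,[0,0,0],[-6.85,0,0]]]'
python3 -m handwheel '[[0.04,[0,0,0],[-6.85,0,0]],[0.04,[0,0,0],[-6.85,0,0]],[0.04,[0,0,0],[-6.85,0,0]],[0.04,[0,0,0],[-6.85,0,0]],[0.04,[0,0,0],[-6.85,0,0]],[0.04,[0,0,0],[-6.85,0,0]],[0.04,[0,0,0],[0,0,0]]]'
python3 - <<'E'
from goto import *
o=ctrl.get_obs(); d,r=delta(*target([-.139,0,.20]),o); print(o['t'],o['tool_pos'],d.round(1),r.round(2))
E
```

```text
t: 1.83
tool_pos: [0.3551, -0.3074, 0.2173]
tool_rot: [1.98, 0.439, -1.979]
contact_force: [0.4, 0.6, 0.7]
opening: 0.0398
t: 2.33
tool_pos: [0.3679, -0.2722, 0.2155]
tool_rot: [1.504, 0.987, -1.504]
contact_force: [0.2, 0.0, 0.8]
opening: 0.0402
t: 2.92
tool_pos: [0.3678, -0.2724, 0.2155]
tool_rot: [0.983, 1.337, -0.983]
contact_force: [-0.2, 0.0, 0.2]
opening: 0.0397
2.9167 [ 0.36777769 -0.27238019  0.21545087] [  15.4  139.8 -186.9] [ 0.12  0.02 -0.01]
```

```bash
python3 -m handwheel '[[0.04,[0.002,0.02,-0.0267],[0,0,0]],[0.04,[0.002,0.02,-0.0267],[0,0,0]],[0.04,[0.002,0.02,-0.0267],[0,0,0]],[0.04,[0.002,0.02,-0.0267],[0,0,0]],[0.04,[0.002,0.02,-0.0267],[0,0,0]],[0.04,[0.002,0.02,-0.0267],[0,0,0]],[0.04,[0.002,0.02,-0.0267],[0,0,0]],[0.04,[0,0,0],[0,0,0]]]'
python3 - <<'E'
from goto import *
o=ctrl.get_obs(); d,r=delta(*target([-.139,0,.20]),o); print(o['t'],o['tool_pos'],d.round(1),r.round(2))
im=ctrl.get_image("wrist")[:,:,::-1].copy()
e=ext("wrist",o)
x,y,yaw=S['x'],S['y'],S['yaw']
for yy in(-.062,0,.062):
  P=R.from_euler('z',yaw).apply([-.14*np.cos(.105),yy,.12+.14*np.sin(.105)])+[x,y,0]
  p=proj(P,e)[0];print(p); cv2.circle(im,tuple(int(v) for v in p),4,(0,0,255),1)
print([(round(a["score"],2),a["centre"]) for a in ctrl.tip_of("handle","wrist")])
cv2.imwrite("pics/b_wrist.png",im)
E
```

```text
t: 3.58
tool_pos: [0.4466, -0.0478, 0.201]
tool_rot: [0.984, 1.339, -0.981]
contact_force: [0.7, -0.1, -0.2]
opening: 0.04
3.5833 [ 0.44664362 -0.047819    0.20102112] [ 1.  -2.6  3.8] [ 0.17 -0.12 -0.05]
[249.20150903 276.55798572]
[249.10714013 207.54237789]
[248.98076357 126.70804668]
[(0.96, [206.2, 248.7])]
```

View pics/b_wrist.png

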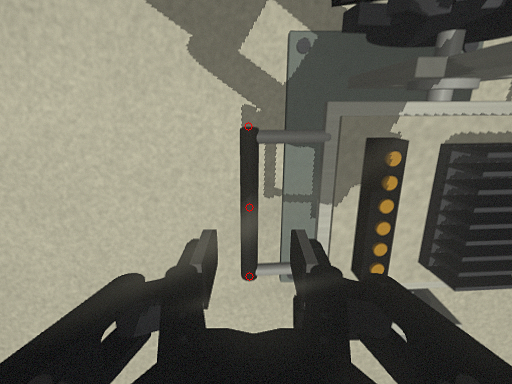

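The overlay matches the bar in the wrist image, at column ~249, rows 127–277. Next I descend and grip.

```bash
python3 -m handwheel '[[0.04,[0.021,-0.001,0.001],[0,0,0]],[0.04,[0.021,-0.001,0.001],[0,0,0]],[0.04,[0.021,0,0.001],[0,0,0]],[0.04,[0.021,0,0.001],[0,0,0]],[0.04,[0,0,0],[0,0,0]],[0,[0,0,0],[0,0,0]],[0,[0,0,0],[0,0,0]],[0,[0,0,0],[0,0,0]],[0,[0,0,0],[0,0,0]],[0,[0,0,0],[0,0,0]]]' 20
python3 - <<'E'
from goto import *
o=ctrl.get_obs(); d,r=delta(*target([-.139,0,.116]),o); print(o['t'],o['tool_pos'],d.round(1),r.round(2))
z=o['tool_pos'][2]
cv2.imwrite("pics/c_wrist.png",ctrl.get_image("wrist")[:,:,::-1])
E
```

```text
t: 4.52
tool_pos: [0.4463, -0.0575, 0.1191]
tool_rot: [0.984, 1.333, -0.984]
contact_force: [0.0, -1.9, 3.6]
opening: 0.0129
4.5167 [ 0.44631715 -0.05751853  0.11914654] [ 3.1  0.6 -5.3] [-0.01  0.16 -0.13]
```

View pics/c_wrist.png

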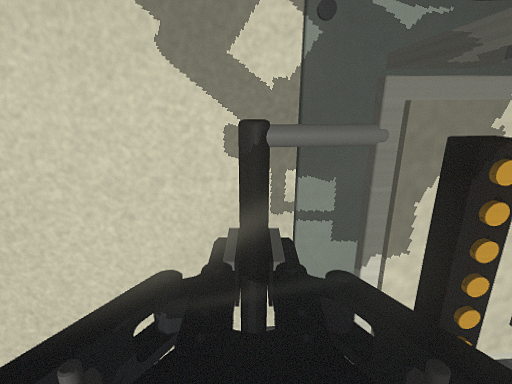

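```bash
python3 -m handwheel '[[0,[-0.0118,0.0018,0],[0,0,0]],[0,[-0.0116,0.0027,0],[0,0,0]],[0,[-0.0113,0.0037,0],[0,0,0]],[0,[-0.0109,0.0047,0],[0,0,0]],[0,[-0.0105,0.0056,0],[0,0,0]],[0,[-0.01,0.0064,0],[0,0,0]],[0,[-0.0094,0.0073,0],[0,0,0]],[0,[-0.0088,0.008,0],[0,0,0]],[0,[0,0,0],[0,0,0]],[0,[0,0,0],[0,0,0]]]' 
cat > tilt.py <<'E'
from goto import *
from scipy.optimize import least_squares
o=ctrl.get_obs()
p=R.from_euler('z',-S['yaw']).apply(np.array(o['tool_pos'])-[S['x'],S['y'],0]); print("tcp stand",p, o['t'], o['opening'],o['contact_force'])
g=p+[0,0,.019]; print("q from grasp:",np.arctan2(g[2]-.12,-g[0]),"radius",np.hypot(g[2]-.12,g[0]))
E
python3 tilt.py
python3 - <<'E'
from h import *
for n in("scene","top"):
    i=ctrl.get_image(n)[:,:,::-1]
    c=i[110:310,120:420] if n=="scene" else i[90:290,110:410]
    cv2.imwrite(f"pics/d_{n}_c.png",cv2.resize(c,None,fx=2.6,fy=2.6,interpolation=cv2.INTER_CUBIC))
    for t in("handle","notch","pin_top"): print(n,t,[(round(a["score"],2),a["centre"]) for a in ctrl.tip_of(t,n)])
E
```

```text
t: 5.4
tool_pos: [0.4821, -0.0464, 0.2054]
tool_rot: [0.979, 1.338, -0.99]
contact_force: [-14.4, -5.6, 16.8]
opening: 0.0129
tcp stand [-0.10210797 -0.00530882  0.20535369] 5.4 0.012905343120139315 [-14.43440281  -5.57933441  16.79284671]
q from grasp: 0.7962748852511907 radius 0.1459990730242868
scene handle [(0.89, [162.9, 227.0])]
scene notch [(0.6, [203.9, 260.1]), (0.5, [185.4, 264.3]), (0.33, [209.1, 172.2])]
scene pin_top [(0.64, [186.9, 262.3])]
top handle []
top notch [(0.77, [175.0, 250.4])]
top pin_top [(0.59, [170.8, 249.3])]
```

View pics/d_scene_c.png

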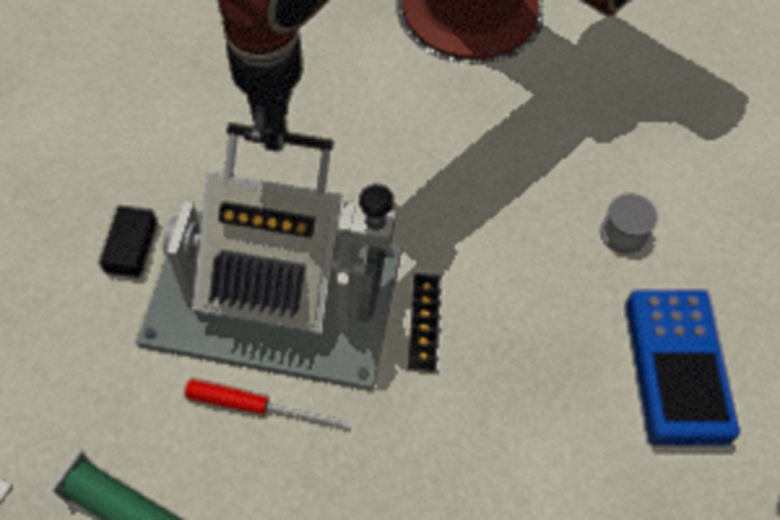

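View pics/d_top_c.png

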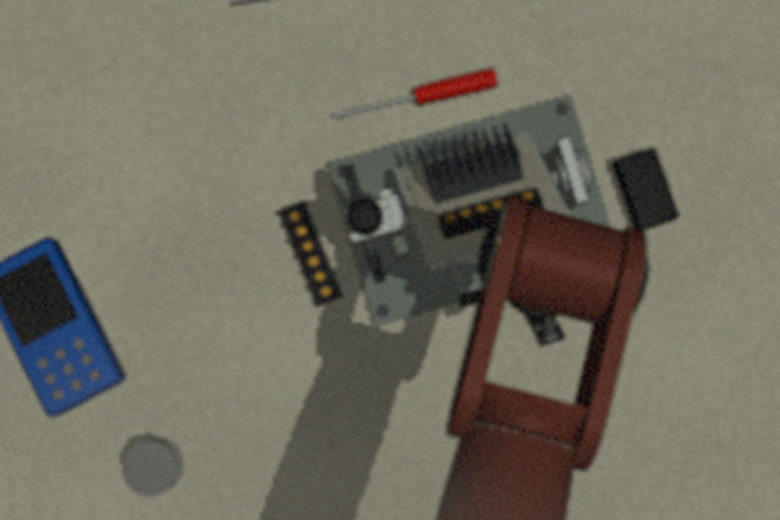

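```bash
python3 - <<'E'
from goto import *
e=ext("scene")
up=lambda p:np.array([(p[0]+.5)/2.6-.5+120,(p[1]+.5)/2.6-.5+110])
for q in(.65,.7,.75,.785,.82,.87):
    B=R.from_euler('z',S['yaw']).apply([[-.14*np.cos(q),y,.12+.14*np.sin(q)] for y in(-.062,.062)])+[S['x'],S['y'],0]
    p=proj(B,e); print(q,(p-[up((229,130)),up((332,144))]).round(1).tolist())
E
```

```text
0.65 [[0.6, -0.9], [0.8, 0.2]]
0.7 [[-0.0, -0.8], [0.5, 0.4]]
0.75 [[-0.6, -0.6], [0.1, 0.6]]
0.785 [[-1.1, -0.4], [-0.1, 0.9]]
0.82 [[-1.5, -0.1], [-0.4, 1.2]]
0.87 [[-2.2, 0.4], [-0.8, 1.7]]
```

```bash
python3 -m handwheel '[[0.036,[0,0,0],[0,0,0]],[0.036,[0,0,0],[0,0,0]],[0.036,[0,0,0],[0,0,0]],[0.036,[-0.01,0,0],[0,0,0]],[0.036,[-0.025,0,0],[0,0,0]],[0.036,[-0.035,0,0],[0,0,0]],[0.036,[-0.035,0,0],[0,0,0]],[0.036,[-0.005,0,0],[0,0,0]]]' 
cat > wq.py <<'E'
from goto import *
import sys
o=ctrl.get_obs(); im=ctrl.get_image("wrist")[:,:,::-1].copy(); e=ext("wrist",o)
print(o['t'],o['tool_pos'],o['contact_force'])
r=ctrl.tip_of("handle","wrist"); print([(round(a["score"],2),a["centre"]) for a in r])
for q in(.65,.7,.75,.785,.82,.87):
    B=R.from_euler('z',S['yaw']).apply([[-.14*np.cos(q),y,.12+.14*np.sin(q)] for y in(-.062,0,.062)])+[S['x'],S['y'],0]
    p=proj(B,e); print(q,p.round(1).tolist())
    if q==.785:
        for a in p: cv2.circle(im,tuple(int(v) for v in a),4,(0,0,255),1)
cv2.imwrite(sys.argv[1],im)
E
python3 wq.py pics/e_wrist.png
```

```text
t: 6.47
tool_pos: [0.4859, -0.0451, 0.3198]
tool_rot: [0.986, 1.326, -0.979]
contact_force: [1.1, -0.1, 1.1]
opening: 0.0359
6.4667 [ 0.48592767 -0.04510673  0.31976991] [ 1.10182069 -0.07677608  1.05233633]
[(0.6, [181.2, 248.5])]
0.65 [[238.4, 239.4], [237.4, 179.5], [236.2, 110.7]]
0.7 [[242.6, 242.0], [241.9, 181.1], [241.0, 110.9]]
0.75 [[247.3, 244.5], [246.9, 182.6], [246.4, 111.1]]
0.785 [[250.8, 246.2], [250.7, 183.7], [250.5, 111.3]]
0.82 [[254.6, 248.0], [254.7, 184.7], [254.8, 111.4]]
0.87 [[260.3, 250.4], [260.8, 186.2], [261.5, 111.6]]
```

View pics/e_wrist.png

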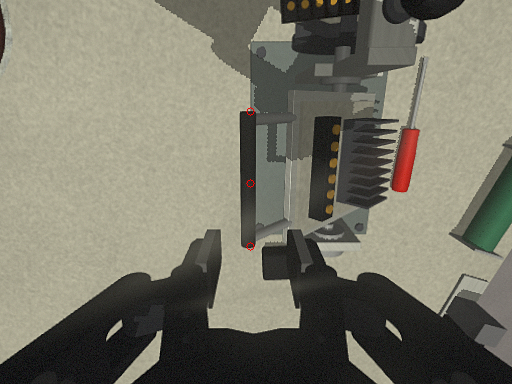

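```bash
python3 - <<'E'
from goto import *
o=ctrl.get_obs(); d,r=delta(*target([0,.131,.33]),o); print(d.round(1),r.round(2))
E
```

```text
[ -14.8   99.3 -135.6] [ 0.03  0.16 -0.28]
```

```bash
python3 -m handwheel '[[0,[-0.015,0,0],[0,0,0]],[0,[0,0.02,-0.027],[0,0,0]],[0,[0,0.02,-0.027],[0,0,0]],[0,[0,0.02,-0.027],[0,0,0]],[0,[0,0.02,-0.027],[0,0,0]],[0,[0,0.02,-0.027],[0,0,0]],[0,[0,0,0],[0,0,0]],[0,[0,0,0],[0,0,0]]]' 
python3 - <<'E'
from goto import *
o=ctrl.get_obs(); im=ctrl.get_image("wrist")[:,:,::-1].copy(); e=ext("wrist",o)
d,r=delta(*target([0,.131,.29]),o); print(d.round(1),r.round(2))
P=R.from_euler('z',S['yaw']).apply([0,.131,.29])+[S['x'],S['y'],0]
p=proj(P,e)[0]; print(p,[(round(a["score"],2),a["centre"]) for a in ctrl.tip_of("pin_top","wrist")])
cv2.circle(im,tuple(int(v) for v in p),4,(0,0,255),1)
cv2.imwrite("pics/f_wrist.png",im)
for n in("scene","top"):
    i=ctrl.get_image(n)[:,:,::-1]
    c=i[110:310,120:420] if n=="scene" else i[90:290,110:410]
    cv2.imwrite(f"pics/f_{n}_c.png",cv2.resize(c,None,fx=2.6,fy=2.6,interpolation=cv2.INTER_CUBIC))
E
```

```text
t: 7.23
tool_pos: [0.5384, 0.1152, 0.325]
tool_rot: [0.98, 1.341, -0.985]
contact_force: [-0.2, -0.7, 0.8]
opening: 0.0
[35.   0.5  1.3] [ 0.17 -0.04  0.21]
[253.43134181 219.99676124] [(0.79, [220.3, 253.8])]
```

View pics/f_wrist.png

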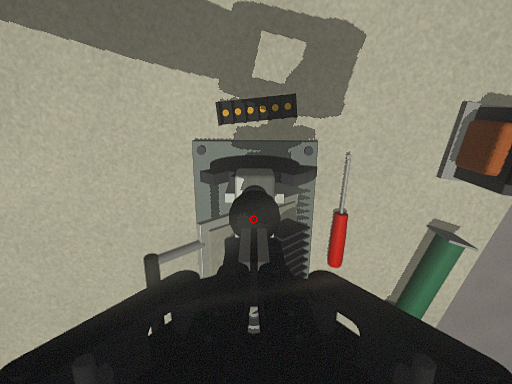

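View pics/f_scene_c.png

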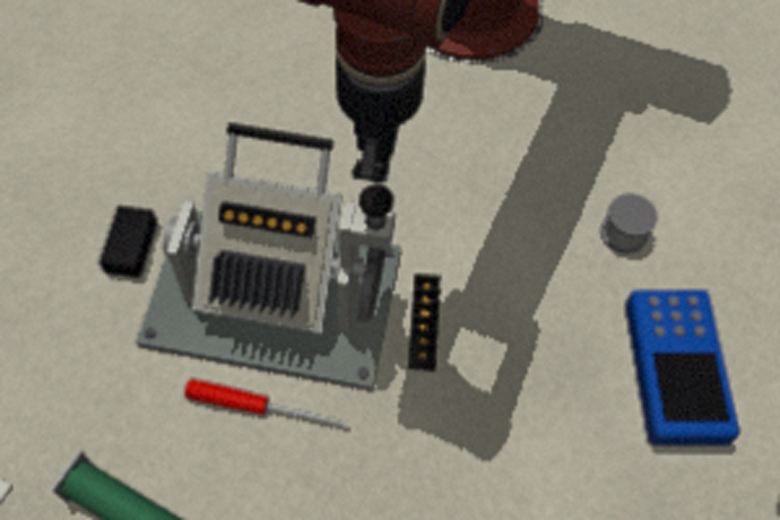

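The overlay and the network agree on the knob, at wrist pixel (253,220), right under the closed tips. Now I push down in small steps.

```bash
python3 -m handwheel '[[0,[0.02,0,0.001],[0,0,0]],[0,[0.01,0,0],[0,0,0]],[0,[0.004,0,0],[0,0,0]],[0,[0.003,0,0],[0,0,0]],[0,[0.003,0,0],[0,0,0]],[0,[0,0,0],[0,0,0]]]'
python3 -m handwheel '[[0,[0.002,0,0],[0,0,0]],[0,[0.002,0,0],[0,0,0]],[0,[0,0,0],[0,0,0]]]'
```

```text
t: 7.93
tool_pos: [0.5394, 0.1126, 0.2869]
tool_rot: [0.985, 1.336, -0.984]
contact_force: [-0.2, -0.1, -0.2]
opening: -0.0004
t: 8.18
tool_pos: [0.5396, 0.1128, 0.2829]
tool_rot: [0.984, 1.336, -0.984]
contact_force: [0.5, -0.9, 1.1]
opening: -0.0004
```

```bash
python3 -m handwheel '[[0,[0.002,0,0],[0,0,0]],[0,[0.002,0,0],[0,0,0]],[0,[0,0,0],[0,0,0]]]'
python3 - <<'E'
from h import *
cv2.imwrite("pics/g_wrist.png",ctrl.get_image("wrist")[:,:,::-1])
E
```

```text
t: 8.43
tool_pos: [0.5395, 0.1129, 0.2783]
tool_rot: [0.984, 1.336, -0.984]
contact_force: [0.6, -0.6, 1.3]
opening: -0.0002
```

View pics/g_wrist.png

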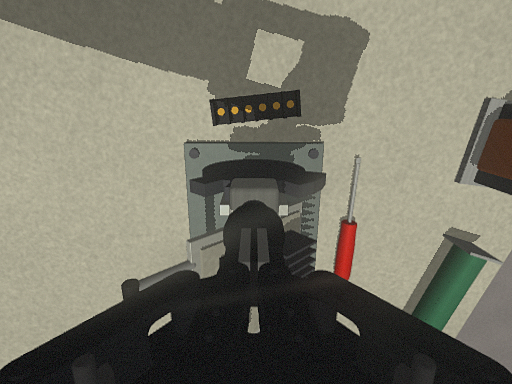

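```bash
python3 -m handwheel '[[0,[0.002,0,0],[0,0,0]],[0,[0.002,0,0],[0,0,0]],[0,[0.002,0,0],[0,0,0]]]'
python3 -m handwheel '[[0,[0.002,0,0],[0,0,0]],[0,[0.002,0,0],[0,0,0]],[0,[0.001,0,0],[0,0,0]]]'
python3 -m handwheel '[[0,[0.001,0,0],[0,0,0]],[0,[0.001,0,0],[0,0,0]]]'
```

```text
t: 8.73
tool_pos: [0.5394, 0.1129, 0.2726]
tool_rot: [0.984, 1.336, -0.984]
contact_force: [0.7, 0.2, 3.5]
opening: -0.0
t: 8.98
tool_pos: [0.5394, 0.1129, 0.2673]
tool_rot: [0.984, 1.337, -0.984]
contact_force: [0.9, -1.9, 3.1]
opening: 0.0
t: 9.15
tool_pos: [0.5394, 0.1129, 0.266]
tool_rot: [0.985, 1.336, -0.984]
contact_force: [0.9, -0.9, 5.6]
opening: -0.0001
```

```bash
python3 -m handwheel '[[0,[0.001,0,0],[0,0,0]],[0,[0.001,0,0],[0,0,0]]]'
python3 -m handwheel '[[0,[0.001,0,0],[0,0,0]],[0,[0.001,0,0],[0,0,0]]]'
```

```text
t: 9.32
tool_pos: [0.5395, 0.1129, 0.265]
tool_rot: [0.985, 1.336, -0.983]
contact_force: [-2.4, 0.4, 11.1]
opening: -0.0001
t: 9.48
tool_pos: [0.5396, 0.1129, 0.2649]
tool_rot: [0.985, 1.335, -0.983]
contact_force: [-5.8, -0.9, 17.1]
opening: 0.0003
```

The tool stopped firmly at z = 0.265 with the force rising to 17 N, which means the pin is home. I'll retreat and check.

```bash
python3 -m handwheel '[[0,[-0.005,0,0],[0,0,0]],[0,[-0.015,0,0],[0,0,0]],[0,[-0.03,0,0],[0,0,0]],[0,[-0.035,0,0],[0,0,0]],[0,[-0.02,0,0],[0,0,0]],[0,[0,-0.035,0],[0,0,0]],[0,[0,-0.035,0],[0,0,0]],[0,[0,-0.035,0],[0,0,0]],[0,[0,0,0],[0,0,0]],[0,[0,0,0],[0,0,0]]]'
python3 wq.py pics/h_wrist.png
python3 - <<'E'
from goto import *
o=ctrl.get_obs()
for n in("scene","top"):
    i=ctrl.get_image(n)[:,:,::-1]; e=ext(n)
    for t in("pin_top","handle","terminals","adapter","screwdriver","tester","reel"): print(n,t,[(round(a["score"],2),a["centre"]) for a in ctrl.tip_of(t,n)[:1]])
    for h in(.29,.265): print(h,proj(R.from_euler('z',S['yaw']).apply([0,.131,h])+[S['x'],S['y'],0],e)[0][::-1])
    c=i[110:310,120:420] if n=="scene" else i[90:290,110:410]
    cv2.imwrite(f"pics/h_{n}_c.png",cv2.resize(c,None,fx=2.6,fy=2.6,interpolation=cv2.INTER_CUBIC))
E
```

```text
t: 10.32
tool_pos: [0.4377, 0.0817, 0.366]
tool_rot: [0.985, 1.337, -0.984]
contact_force: [0.2, 0.2, 0.4]
opening: 0.0001
10.3167 [0.43772854 0.08166069 0.36597578] [0.24323758 0.19288981 0.41818594]
[]
0.65 [[249.1, 319.2], [248.9, 277.1], [248.7, 230.8]]
0.7 [[252.5, 322.4], [252.5, 279.8], [252.4, 232.8]]
0.75 [[256.2, 325.5], [256.4, 282.4], [256.5, 234.8]]
0.785 [[259.0, 327.6], [259.3, 284.2], [259.6, 236.2]]
0.82 [[261.9, 329.7], [262.4, 286.0], [262.8, 237.6]]
0.87 [[266.4, 332.6], [267.0, 288.4], [267.8, 239.5]]
scene pin_top [(0.5, [190.2, 263.2])]
scene handle [(0.69, [162.7, 226.1])]
scene terminals [(0.71, [236.1, 281.9])]
scene adapter [(0.57, [206.2, 172.2])]
scene screwdriver [(0.59, [266.0, 221.4])]
scene tester [(0.93, [253.9, 379.0])]
scene reel [(0.9, [196.9, 358.1])]
0.29 [184.96303803 264.35339595]
0.265 [189.83970102 264.20495559]
top pin_top [(0.71, [170.4, 248.6])]
top handle [(0.66, [201.9, 310.6])]
top terminals [(0.69, [185.5, 229.0])]
top adapter [(0.68, [162.0, 354.6])]
top screwdriver [(0.67, [126.7, 272.1])]
top tester [(0.83, [214.0, 133.1])]
top reel [(0.75, [268.9, 169.4])]
0.29 [172.55421207 249.6411742 ]
0.265 [173.57140133 249.70070551]
```

View pics/h_scene_c.png

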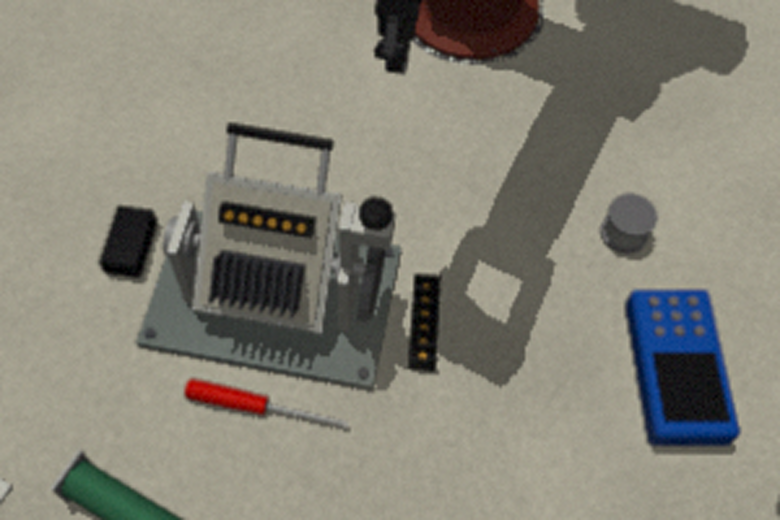

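View pics/h_wrist.png

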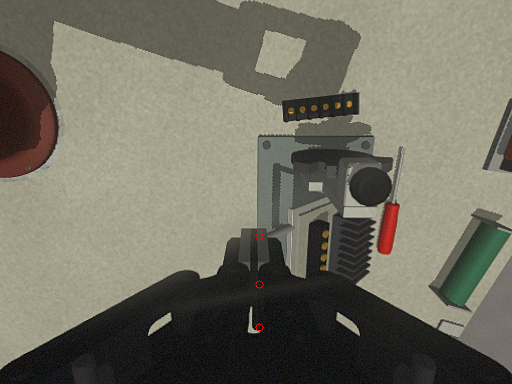

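The knob has dropped about 5 pixels in the scene view, now sitting on the guide block at crop (376,213). The panel stands at the middle notch, the bystanders have not moved and the tool is clear, so I hand the job in.

```bash
python3 -c "
from station import ctrl
print(ctrl.finish_job())"
```

```text
the job is handed in; nothing more can be done
None
```

I swung the panel up by its handle to the middle notch, let go, pushed the lock pin fully down with the closed fingers, backed off and handed the job in at about 10.5 s.

- **Pin:** The push stopped hard at z = 0.265 m with 17 N on the tool, which is the fully home height. In the scene picture the knob then sat at row 190, where the model predicts 189.8 for home and 185 for up.
- **Panel tilt:** Before the pin went in, the wrist camera gave about 0.755 rad and the arm position 0.75 to 0.80 rad. I did not measure the tilt again afterwards, because the handle was hidden in the last wrist picture. The scene view looks along the handle's travel and could not pin the angle down. The panel looked unmoved, and the pin going fully home supports the middle notch.
- **Bystanders:** All five were within about 3 pixels of where they started. The exception is the reel in the top view, which had no starting detection to compare with; the scene view shows it unmoved.
- **Robot:** It stood clear of everything with no contact force at the end.

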